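Pull the snap ring off a pulley axle with a hooked pick

ROBOT

A 6-joint arm with a two-finger parallel gripper is mounted at the origin on the work surface. World frame = base frame: x ahead of the robot, y to its left, z up, the work surface at z = 0. Lengths are in mm, angles in rad, forces in N, time in s.
With the tool pointing down it reaches from about 300 to 775 mm from the base axis. Payload 14.6 kg.
Tool frame: the origin (TCP) lies between the finger pads; the fingertips stand manip.tip_reach ahead of it and the grasp point (between the pads) lies 5 mm behind it (manip.tip_reach is the distance from the TCP to the fingertips, in mm); z points along the fingers, y is the line along which they close (so a half turn about z gives the same grasp; the last joint's range is limited). The gripper opens to 94 mm and grips with 3 to 60 N. Pads are 16 mm wide; open, the fingers measure 119 mm over their backs; the gripper's body (75 mm by 177 mm) begins 78 mm behind the grasp point.
Start: joints at [1.081, 0.3, 1.521, -0, 1.321, -0.067], TCP at [225.67, 501.56, 219.446] pointing down, gripper open.
Joint ranges: [-3.03, 3.03], [-0.79, 2.21], [0.23, 2.52], [-1.04, 4.18], [0, 3.07], [-2.55, 2.55]. Speed limits (rad/s): [2.22, 2.22, 2.57, 3.14, 3.14, 3.14].

INTERFACE

Orientations are given as [roll, pitch, yaw] about the fixed x, y, z axes, in that order (R = Rz(yaw) Ry(pitch) Rx(roll)).
In Python, from cell import manip gives the robot as it stands. The module is installed in compiled form; this text tells all that it offers.
- The arm moves only by the shell command python3 -m creep 'ROWS' [FORCE]. ROWS is JSON, a list of rows, each a list of 3 entries, a list of its own where there are three numbers: the opening, from -1 (shut) to 1 (fully open), then the shift along the tool's x, y, z in cm, then the turn about the tool's z in units of 5 degrees (1.0 is 5 degrees). In form: [[grip, [tx, ty, tz], roll], ...]. A call has 1 to 12 rows; each row is the pose to reach, as a shift and turn from the pose commanded when the call began, along the tool's axes at that moment; what a row does not reach only later rows make up. A row lasts 1/10 s, in which the tool goes at most 50 mm and 8.59 degrees, less where a joint would pass 70% of its speed; a pose out of reach is approached as far as the arm can. A call with a gripper value outside its range is refused whole. The fingers move at their own pace and stop on an object; FORCE is the grip in N (left out, the last holds). Time passes only in rows, so rows that repeat a pose let the fingers close. It gives the time, the measured TCP pose, the force, the opening and the grip force at its end, in the units of the state.
- manip.read_state(): the state, without advancing time (a new reading comes with each control period).
- manip.camera(name): name is "scene" or "side" or "wrist"; returns the picture (420x560x3 uint8, red, green, blue); there is no depth.
- manip.camera_params(name): a dict with "fovy" (degrees; the focal length in pixels is half the picture's height over the tangent of half this angle, whatever the lens; pixels are square), "cx", "cy" (the principal point, pixels), "origin" and "attitude" of the camera in the world. Camera axes: x right, y down, z forward; pixel columns grow to the right and rows downward; lengths in mm; the calibration is good to about 2 mm. A picture is of the moment at which its call begins: read the wrist's pose just before it. camera_params takes no time and is no camera call; for the wrist camera it gives the pose at the moment of the call.
- manip.sign_off(): hands the job in; it is judged then, once.
The state is a dict: "clock": time; "joints": joint angles; "qd": joint speeds; "effort": joint torques, N m; "eef_pos": TCP position; "eef_rot": TCP orientation; "wrist_force": force on the tool from outside, world axes, zero at the start; "moment": the same for the moment, N m; "finger_gap": finger opening in mm; "finger_force": force on a finger pad.
Only numpy, scipy, OpenCV 4.12 (cv2) and the standard library are available. Lean on these libraries where they do the work, as an engineer would, in place of code of your own. Each camera call takes 0.05 s, during which the arm holds its last target. There are 200 camera calls.

TASK

Free the pulley for removal: draw the hooked pick out from under the bench riser by its shank, lay it down on the open bench and let go, then take it again by its handle. With the pick's hook in the ring's eye, pull the snap ring sideways out of its axle groove, carry it hanging on the hook to the steel parts tray and set it down inside gently, never touching the ring with the gripper. Finally lay the pick flat on the bench outside the tray, leaving the other bench items where they are.

Things in the scene. Friction and masses are not known exactly. Their poses are not given: they have to be found in the camera images.
- pick: hooked pick, 200 mm long, 120 g, lying flat; origin under the middle of the handle, own x from handle to hook, z up. Black bar handle x -45 to 45 mm, 24 mm wide, 18 mm high; round steel shank 8 mm thick, x 45 to 155 mm, axis 9 mm up; there the hook tip turns off flat to own -y. At the start the handle is under the riser, only the last 70 to 110 mm (shank and hook) stick out of its front
- pick_tip (a point): centre of the end of the hook tip, pick x = 151, y = -36 mm; the tip is 7 mm thick, 36 mm long (axes as pick)
- pick_crook (a point): centre of the bend between shank and tip of the pick (axes as pick)
- pick_handle (a point): centre of the pick's handle (axes as pick)
- riser: white low bench riser, fixed: 140 mm deep (own x), 150 mm wide (own y), 60 mm high, 52 mm clear inside; a small meter 50 mm high is fixed on its rear half. Origin on the bench under its middle. Its open front, at own x = -70 mm, faces own -x
- stand: service stand, fixed: base 110 x 130 mm, upright plate 100 mm wide, 137 mm high, black pulley 100 mm across on a stub axle along own +x, 85 mm above the bench. Origin on the bench under its middle, z up. Pulley's outer face at x = 6 mm; axle 40 mm thick from there to its free end at x = 51 mm, groove 32 mm thick at x = 30 to 40 mm
- axle_groove (a point): point on the axle's axis at the middle of the groove, stand x = 35 mm (axes as stand)
- clip: sprung snap ring of 6 mm steel wire in the axle groove, 74 g, 70 mm long (y -22 to 49), 58 mm high; origin: centre of the ring. Seated: own x along the axle to its free end, z up. Own y runs from the ring's centre to its eye; two sprung jaws open to -y. Pulled along own +y by the outer bar of the eye it snaps free within 12 mm at some 8 to 14 N and clears the axle after 45 mm
- clip_eye (a point): centre of the closed rectangular eye of the ring, clip y = 35 mm: opening 16 mm along own y (27 to 43) by 18 mm along own z, open along own x; 25 mm of free room behind it, then the pulley (axes as clip)
- tray: shallow square steel parts tray, fixed: 140 mm (x) by 150 mm (y) outside, 20 mm high, walls 4 mm, floor 4 to 5 mm thick. Origin: on the bench under its middle.
- tub: bystander: white tub with red lid, 100 mm across, 170 mm high; origin under its middle
- cup: bystander: white cup, 70 mm across, 85 mm high; origin under its middle
- driver: bystander: screwdriver 170 mm long lying on the bench
- spanner: bystander: steel spanner 160 mm long lying on the bench
- spare_ring: bystander: aluminium spacer ring 70 mm across, 14 mm high, lying on the bench

How it is judged (in metres and radians):
On the way, in this order (a step that is already met when the one before it is completed fails the run):
1. the pick has been drawn wholly out from under the riser and lies on the bench, let go (x of pick_handle in the frame of riser below -0.115 m and height (world z) of pick_handle below 0.013 m and height (world z) of pick_crook below 0.02 m and contact force between the fingers and pick below 0.1 N and linear speed of pick below 0.02 m/s), for 0.2 s.
2. the ring is off the axle and hangs on the pick, which is held by its handle (distance between clip and axle_groove above 0.06 m and contact force between clip and pick above 0.15 N and contact force between clip and stand below 0.05 N and height (world z) of clip above 0.04 m and contact force between the fingers and pick above 1 N and distance between the grasp point and pick_handle below 0.06 m), for 0.3 s.
At the end, for the whole second after the job is handed in: the ring rests at peace inside the tray (its centre and its eye within the tray's walls, its centre below 40 mm), and the pick lies still on the bench (handle centre below 20 mm, bend below 25 mm), touching neither ring nor tray (x of clip in the frame of tray between -0.066 and 0.066 m and y of clip in the frame of tray between -0.071 and 0.071 m and x of clip_eye in the frame of tray between -0.066 and 0.066 m and y of clip_eye in the frame of tray between -0.071 and 0.071 m and height (world z) of clip below 0.04 m and linear speed of each of clip, pick below 0.02 m/s and contact force between each of clip, tray and pick below 0.05 N and height (world z) of pick_handle below 0.02 m and height (world z) of pick_crook below 0.025 m).
It fails at once if the gripper's fingers or the arm touch the ring (contact force between any of the fingers, the arm and clip above 0.5 N).
It fails at once if the ring is dropped or flung into the tray (horizontal distance between clip and tray below 0.1 m and height (world z) of clip below 0.08 m and linear speed of clip above 1.2 m/s).
It fails at once if a bystander is moved by more than 30 mm (distance of any of tub, cup, driver, spanner, spare_ring from where it was at the start of the episode above 0.03 m).
It also fails if it takes over 64 s, if anything falls off the work surface, if the arm or the gripper's body presses on something with over 40 N, if the wrist force passes 120 N, or if a joint passes its speed limit or range.

## Working session

There is one attempt and no reset: what is moved stays moved. The work goes in short steps, Python scripts to look and compute and a shell command to move; the robot and the scene stay as the last step left them, time stands still between calls to the robot, and variables do not carry over. Pictures are saved under pics/ and viewed, at most 10 in all, crops included, and the job is handed in when it is done.

```bash
mkdir -p pics; ls
python3 - <<'E'
from cell import manip
import cv2,json
s=manip.read_state();print(s['clock'],s['eef_pos'],s['eef_rot'],manip.tip_reach)
for n in ("scene","side","wrist"):
    p=manip.camera_params(n);print(n,p)
    im=manip.camera(n);cv2.imwrite(f'pics/{n}0.png',im[:,:,::-1])
E
```

```text
pics
0.0 [225.56381577 501.34756323 218.90199089] [-3.14047095e+00 -7.45180523e-05  2.71879396e+00] 14.0
scene {'fovy': 57.335543186398446, 'cx': 271.525469529804, 'cy': 213.37899624876414, 'origin': array([1107.64262772, -246.49861126,  695.41978824]), 'attitude': array([-2.39519863, -0.00395565,  1.15161166])}
side {'fovy': 47.09587190060127, 'cx': 273.2791100585214, 'cy': 203.96284754095666, 'origin': array([  365.9310675 , -1156.92049218,   750.97383883]), 'attitude': array([-2.0911611 ,  0.01314443, -0.1925042 ])}
wrist {'fovy': 60.77389058958543, 'cx': 285.4499245847567, 'cy': 205.6359425486715, 'origin': array([151.47749132, 534.70318441, 383.2547113 ]), 'attitude': array([2.85946989e+00, 1.55003571e-03, 1.14924618e+00])}
```

View pics/scene0.png

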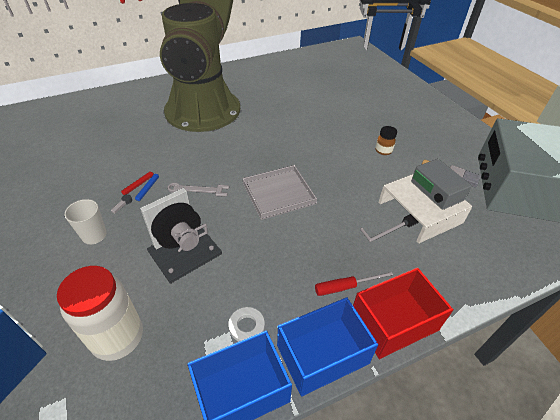

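View pics/side0.png

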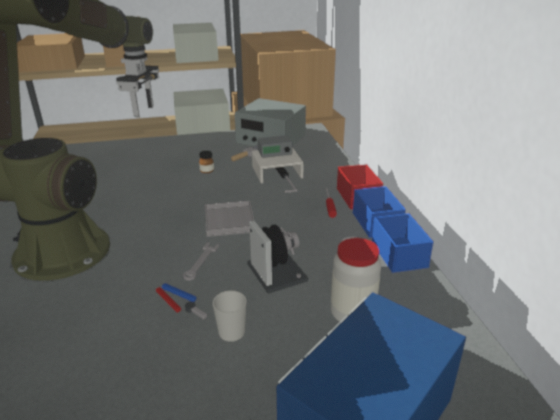

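Scene: stand at about (183,235) with ring eye at (203,230), tray (280,190), riser (425,205) with shank and hook sticking out to (363,235). Side shows the same things; I'll enlarge to measure.

```bash
cat > h.py <<'E'
import numpy as np,cv2
from scipy.spatial.transform import Rotation as Ro
from cell import manip
def ray(n,uv,P=None):
    p=P or manip.camera_params(n);f=210/np.tan(np.radians(p['fovy']/2))
    R=Ro.from_euler('xyz',p['attitude']).as_matrix()
    d=R@np.array([(uv[0]-p['cx'])/f,(uv[1]-p['cy'])/f,1]);return np.array(p['origin']),d/np.linalg.norm(d)
def onz(n,uv,z,P=None):
    o,d=ray(n,uv,P);return (o+d*(z-o[2])/d[2]).round(1)
def tri(*rs):
    A=0;b=0
    for o,d in rs:
        M=np.eye(3)-np.outer(d,d);A=A+M;b=b+M@o
    x=np.linalg.solve(A,b);return x.round(1),[round(float(np.linalg.norm((np.eye(3)-np.outer(d,d))@(x-o))),1) for o,d in rs]
def proj(n,X,P=None):
    p=P or manip.camera_params(n);f=210/np.tan(np.radians(p['fovy']/2))
    R=Ro.from_euler('xyz',p['attitude']).as_matrix()
    c=R.T@(np.array(X,float)-p['origin']);return (c[:2]/c[2]*f+[p['cx'],p['cy']]).round(1)
def crop(im,x,y,w,h,s):
    c=cv2.resize(im[y:y+h,x:x+w],None,fx=s,fy=s,interpolation=cv2.INTER_CUBIC)
    for i in range(0,w,10): cv2.putText(c,str(x+i),(i*s,8),0,.3,(0,255,255),1) if i%20==0 else 0;cv2.line(c,(i*s,0),(i*s,4),(0,255,255),1)
    for i in range(0,h,10): cv2.putText(c,str(y+i),(0,i*s+4),0,.3,(0,255,255),1)
    return c
E
python3 - <<'E'
from h import *
a=cv2.imread('pics/scene0.png');b=cv2.imread('pics/side0.png')
t=np.hstack([crop(a,140,180,100,75,4),crop(a,360,150,100,75,4)])
u=np.hstack([crop(b,240,220,80,60,5),crop(b,240,140,80,60,5)])
cv2.imwrite('pics/c1.png',np.vstack([t,u]))
print(onz('scene',(362,237),9),onz('scene',(280,188),15),onz('side',(230,218),15))
E
```

```text
[680.9 175.1   9. ] [461.5  68.2  15. ] [462.4  51.6  15. ]
```

View pics/c1.png

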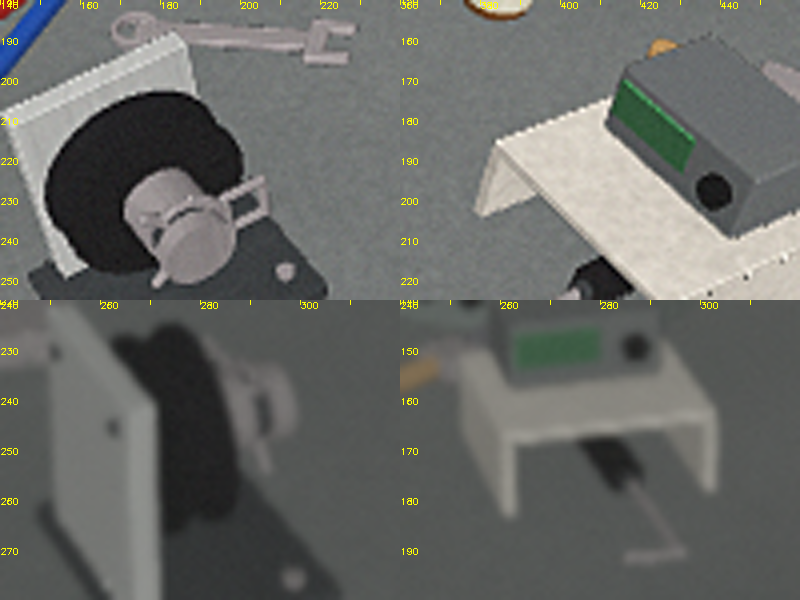

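Enlarged: scene axle end face centre ≈(188,242), eye outer bar ≈(206,229); side eye bar ≈(298,240); pick crook scene ≈(371,241) / side ≈(297,190), tip scene (363,231) / side (285,191).

Run:
```python
from h import *
T=lambda a,b:tri(ray('scene',a),ray('side',b))
print('crook',T((371,241),(296,190.5)),onz('scene',(371,241),9),onz('side',(296,190.5),9))
print('tip',T((363,231.5),(285,191.5)),onz('scene',(363,231.5),9),onz('side',(285,191.5),9))
print('shank far',T((404,222),(286,176)),onz('scene',(404,222),9),onz('side',(286,176),9))
print('riserL',T((384,185),(263,166.5)))
print('stand plate corner R top',T((185.5,188.5),(271,241)))
print('bolt',T((211,247.5),(297,276)))
a=cv2.imread('pics/scene0.png')
print('riser legs bottom', [onz('side',u,0) for u in((262,183),(302,178.5))])
print('tray',[onz('scene',u,20) for u in((243,183),(301,165),(317,199),(262,216))])
print('spare',onz('scene',(246,323),7),'driver',onz('scene',(316,289),8),onz('scene',(392,274),8),'tub',onz('side',(354,315),0),'cup',onz('side',(230,335),0),'spanner',onz('scene',(170,187),3),onz('scene',(226,190),3))
t=np.hstack([crop(a,355,200,80,60,5),crop(a,235,155,100,75,4)])
cv2.imwrite('pics/c2.png',t)
```

```text
crook (array([695.3, 191.3,   5. ]), [1.5, 1.5]) [699.2 187.4   9. ] [693.1 186.5   9. ]
tip (array([660.3, 193.5,   2.6]), [3.4, 3.4]) [667.7 186.4   9. ] [656.8 187.6   9. ]
shank far (array([683.1, 291.3,  11.2]), [0.5, 0.5]) [682.2 292.5   9. ] [684.  296.7   9. ]
riserL (array([600.8, 277.9,  63.7]), [1.4, 1.4])
stand plate corner R top (array([ 518.8, -189.4,  117.4]), [33.6, 33.6])
bolt (array([ 585.7, -172.3,  -15.1]), [34.5, 34.5])
riser legs bottom [array([596.9, 280. ,   0. ]), array([737.5, 283.5,   0. ])]
tray [array([410.7, -13.7,  20. ]), array([407.1, 156.1,  20. ]), array([539.3, 133.3,  20. ]), array([536.7, -14. ,  20. ])]
spare [ 770.6 -147.3    7. ] driver [759.2  12.2   8. ] [792.3 178.    8. ] tub [ 687.6 -395.6    0. ] cup [ 409.6 -399.8    0. ] spanner [ 330.6 -188.2    3. ] [400.4 -57.9   3. ]
```

```bash
python3 -m creep '[[0.3,[-53.6,-7.3,5],11.8],[0.3,[-53.6,-7.3,5],11.8],[0.3,[-53.6,-7.3,5],11.8],[0.3,[-53.6,-7.3,5],11.8],[0.3,[-53.6,-7.3,5],11.8],[0.3,[-53.6,-7.3,5],11.8],[0.3,[-53.6,-7.3,5],11.8],[0.3,[-53.6,-7.3,5],11.8],[0.3,[-53.6,-7.3,5],11.8],[0.3,[-53.6,-7.3,5],11.8],[0.3,[-53.6,-7.3,5],11.8],[0.3,[-53.6,-7.3,5],11.8]]'
python3 - <<'E'
from h import *
s=manip.read_state();print(s['clock'],s['eef_pos'],s['eef_rot'],s['joints'],s['qd'].round(2) if hasattr(s['qd'],'round') else s['qd'])
p=manip.camera_params('wrist');print(p)
im=manip.camera('wrist')[:,:,::-1];cv2.imwrite('pics/w1.png',im)
import pickle;pickle.dump(p,open('w1.pkl','wb'))
E
```

```text
clock: 1.35
eef_pos: [687.1, 211.0, 166.6]
eef_rot: [-3.139, 0.001, 1.685]
wrist_force: [0.9, -0.0, -0.6]
finger_gap: 61.4
finger_force: 0.0
1.35 [687.10895955 210.97045998 166.63917982] [-3.13893281e+00  9.60217350e-04  1.68451753e+00] [ 2.47174831e-01  7.32591000e-01  1.00193658e+00 -6.05591352e-04
  1.40982906e+00  1.33552786e-01] [ 0.07 -0.07  0.09  0.01 -0.02  0.04]
{'fovy': 60.77389058958543, 'cx': 285.4499245847567, 'cy': 205.6359425486715, 'origin': array([678.38303201, 291.85952345, 330.88965431]), 'attitude': array([2.85779815, 0.00322075, 0.11495099])}
```

View pics/w1.png

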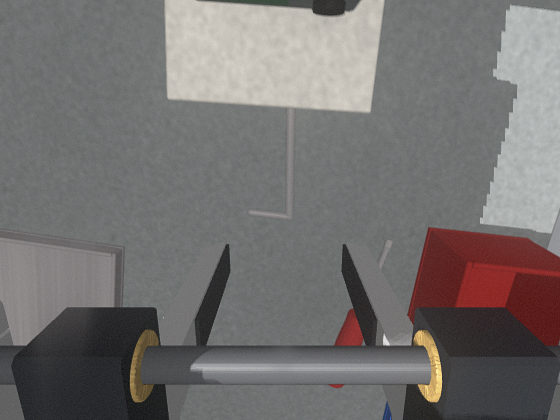

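Wrist view: shank from riser edge (291,112) to crook (290,215), tip end (249,212), riser front edge (168,99)-(371,111), tray corner (124,248), driver tip (389,241).

Run:
```python
from h import *
import pickle
P=pickle.load(open('w1.pkl','rb'))
W=lambda u,z:onz('wrist',u,z,P)
a=W((291,115),9);c=W((290,214),9);t=W((249,212),9);print('shank',a,'crook',c,'tip',t, np.degrees(np.arctan2(*(c-a)[[1,0]])),np.linalg.norm(c-t))
print('riser',W((168,99),60),W((371,111),60),'tray',W((124,248),20),'driver',W((389,241),4))
print('crook 3 view',tri(ray('wrist',(290,214),P),ray('scene',(371,241)),ray('side',(296,190.5))))
print('tip 3 view',tri(ray('wrist',(249,212),P),ray('scene',(363,231.5)),ray('side',(285,191.5))))
d=(c-a)/np.linalg.norm(c-a);print('handle',c-151*d)
yaw=1.685;tx=np.array([np.cos(yaw),np.sin(yaw)]);ty=np.array([np.sin(yaw),-np.cos(yaw)]);print(tx,ty)
g=c-30*d;v=g[:2]-[687.1,211];print('grasp',g,v@tx,v@ty)
```

```text
shank [683.5 280.8   9. ] crook [693.3 190.8   9. ] tip [654.8 188.3   9. ] -83.78560995864402 38.58108344772085
riser [592.7 283.5  60. ] [740.4 292.1  60. ] tray [542.1 143.   20. ] driver [793.  172.9   4. ]
crook 3 view (array([694.7, 190.3,   5.6]), [1.4, 2.1, 1.3])
tip 3 view (array([658.6, 189.5,   5.4]), [4.6, 5.9, 2.4])
handle [676.95439543 340.91269504   9.        ]
[-0.11395559  0.99348585] [0.99348585 0.11395559]
grasp [690.05252889 220.62371425   9.        ] 9.224566723435597 4.029971651727596
```

```bash
python3 -m creep '[[0.3,[0.9,0.4,6],0],[0.3,[0.9,0.4,11],0],[0.3,[0.9,0.4,14],0],[0.3,[0.9,0.4,14],0],[0.3,[0.9,0.4,14],0]]'
```

```text
clock: 1.9
eef_pos: [687.3, 225.3, 30.9]
eef_rot: [3.141, -0.0, 1.69]
wrist_force: [0.4, -0.8, 1.0]
finger_gap: 61.2
finger_force: 0.0
```

```bash
python3 -m creep '[[0.3,[0,0.2,1.4],0],[0.3,[0,0.2,1.4],0],[-1,[0,0.2,1.4],0],[-1,[0,0.2,1.4],0],[-1,[0,0.2,1.4],0],[-1,[0,0.2,1.4],0],[-1,[0,0.2,1.4],0],[-1,[0,0.2,1.4],0]]' 40
```

```text
clock: 2.7
eef_pos: [689.4, 224.7, 15.5]
eef_rot: [3.142, -0.0, 1.689]
wrist_force: [-0.5, -0.2, -0.1]
finger_gap: 16.3
finger_force: 0.0
```

```bash
python3 -m creep '[[-1,[0,0,0],0],[-1,[0,0,0],0],[-1,[0,0,0],0],[-1,[0,0,0],0]]' && python3 -m creep '[[-1,[-1,0,0],0],[-1,[-3,0,0],0],[-1,[-5,0,0],0],[-1,[-7,0,0],0],[-1,[-9,0,0],0],[-1,[-11,0,0],0],[-1,[-13,-1.5,0],0],[-1,[-14.6,-3.5,0],0],[-1,[-14.6,-5.4,0],0],[-1,[-14.6,-5.4,0],0],[-1,[-14.6,-5.4,0],0]]'
```

```text
clock: 3.1
eef_pos: [689.4, 224.7, 15.4]
eef_rot: [3.142, -0.0, 1.689]
wrist_force: [0.0, -0.3, 0.3]
finger_gap: 6.9
finger_force: 40.0
clock: 4.2
eef_pos: [653.5, 72.7, 15.8]
eef_rot: [3.141, 0.0, 1.689]
wrist_force: [-0.6, -0.5, -0.5]
finger_gap: 6.5
finger_force: 40.0
```

```bash
python3 -m creep '[[-0.2,[0,0,0],0],[-0.2,[0,0,0],0],[-0.2,[0,0,0],0],[-0.2,[0,0,0],0],[-0.2,[0,0,-3],0],[-0.1,[3,-1,-8],0],[0,[6,-1,-13],0],[0.2,[7.5,-1,-15],0],[0.2,[7.5,-1,-15],0],[0.2,[7.5,-1,-15],0],[0.2,[7.5,-1,-15],0]]'
python3 - <<'E'
from h import *
s=manip.read_state();print(s['clock'],s['eef_pos'],s['eef_rot'])
p=manip.camera_params('wrist')
im=manip.camera('wrist')[:,:,::-1];cv2.imwrite('pics/w2.png',im)
import pickle;pickle.dump(p,open('w2.pkl','wb'))
E
```

```text
clock: 5.3
eef_pos: [633.8, 146.0, 163.8]
eef_rot: [-3.139, 0.0, 1.689]
wrist_force: [0.0, 0.3, -0.1]
finger_gap: 56.2
finger_force: 0.0
5.3 [633.81887436 146.01721534 163.80066093] [-3.13919666e+00  2.37392826e-04  1.68863955e+00]
```

View pics/w2.png

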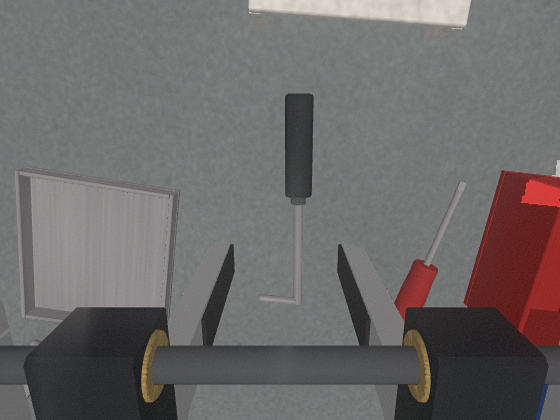

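Wrist view: pick fully out, handle top (285–313, 95–197), crook (297,302), tip (261,298), tray corners (18,172),(180,190), driver handle (412,290).

Run:
```python
from h import *
import pickle
P=pickle.load(open('w2.pkl','rb'))
W=lambda u,z:onz('wrist',u,z,P)
print('handle',W((299,146),18),'rear',W((299.5,94),18),'front',W((298,197),18),'crook',W((297.5,300),9),'tip',W((260,298),9))
print('tray',W((18,170),20),W((180,190),20),W((22,318),20),W((35,178),5),W((170,195),5),'driver',W((428,262),8),W((405,310),8))
print('stand axle end',onz('scene',(188,242),85),'pulley c',onz('scene',(165,221),85),'eye bar',onz('scene',(204,228),85),'side axle',onz('side',(295,238),85),'bolts',onz('scene',(211,247.5),8),onz('side',(297,276),8))
```

```text
handle [639.7 191.5  18. ] rear [634.6 233.9  18. ] front [644.7 146.4  18. ] crook [658.6  37.8   9. ] tip [620.9  35.5   9. ]
tray [398.9 141.9  20. ] [540.  140.8  20. ] [389.7  -8.4  20. ] [402.8 132.    5. ] [526.8 130.7   5. ] driver [779.5  94.    8. ] [768.6  39.1   8. ]
stand axle end [ 596.8 -201.2   85. ] pulley c [ 521.8 -230.4   85. ] eye bar [ 574.  -160.5   85. ] side axle [ 599.8 -192.1   85. ] bolts [ 568.6 -152.5    8. ] [ 593.3 -244.3    8. ]
```

```bash
python3 -m creep '[[0.2,[-10,-2,-5.6],0],[0.2,[-37.8,-8.9,-5.6],0],[0.2,[-37.8,-8.9,-5.6],0],[0.2,[-37.8,-8.9,-5.6],0],[0.2,[-37.8,-8.9,-5.6],0],[0.2,[-37.8,-8.9,-5.6],0],[0.2,[-37.8,-8.9,-5.6],0],[0.2,[-37.8,-8.9,-5.6],0],[0.2,[-37.8,-8.9,-5.6],0],[0.2,[-37.8,-8.9,-5.6],0],[0.2,[-37.8,-8.9,-5.6],0],[0.2,[-37.8,-8.9,-5.6],0]]'
python3 - <<'E'
from h import *
s=manip.read_state();print(s['clock'],s['eef_pos'],s['eef_rot'])
p=manip.camera_params('wrist')
im=manip.camera('wrist')[:,:,::-1];cv2.imwrite('pics/w3.png',im)
import pickle;pickle.dump(p,open('w3.pkl','wb'))
E
```

```text
clock: 6.55
eef_pos: [590.6, -238.0, 221.0]
eef_rot: [-3.141, -0.0, 1.69]
wrist_force: [-0.8, -0.2, -0.7]
finger_gap: 56.4
finger_force: 0.0
6.55 [ 590.63742544 -238.03178232  221.04796676] [-3.14101174e+00 -4.48586536e-04  1.69049548e+00]
```

View pics/w3.png

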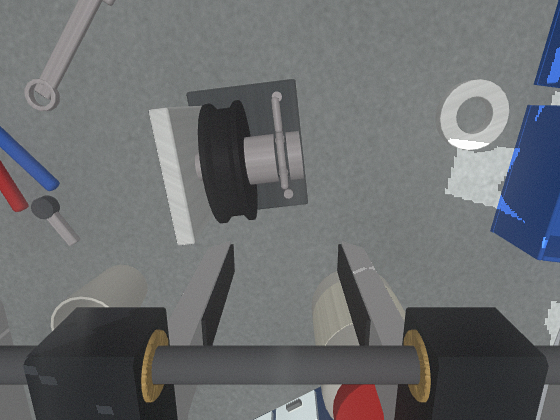

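Wrist view above the stand: eye outer bar end (277,97), jaw ends (288,194), axle (245–302, 134–182), plate left edge (150,110)-(186,244). Taking a second vantage.

```bash
python3 -m creep '[[0.2,[0,-10,0],0],[0.2,[0,-10,0],0],[0.2,[0,-10,0],0],[0.2,[0,-10,0],0],[0.2,[0,-10,0],0]]'
python3 - <<'E'
from h import *
p=manip.camera_params('wrist')
im=manip.camera('wrist')[:,:,::-1];cv2.imwrite('pics/w4.png',im)
import pickle;pickle.dump(p,open('w4.pkl','wb'))
a=cv2.imread('pics/w3.png')
t=crop(a,220,80,100,130,4);x0=int(277+proj('wrist',[585,-150,85],p)[0]-proj('wrist',[585,-150,85],pickle.load(open('w3.pkl','rb')))[0])
x0=(x0-50)//10*10
cv2.imwrite('pics/c3.png',np.hstack([t,crop(im,x0,80,100,130,4)]))
E
```

```text
clock: 7.1
eef_pos: [492.2, -250.7, 221.9]
eef_rot: [3.141, 0.001, 1.69]
wrist_force: [-0.2, -0.3, 0.2]
finger_gap: 56.2
finger_force: 0.0
```

View pics/c3.png

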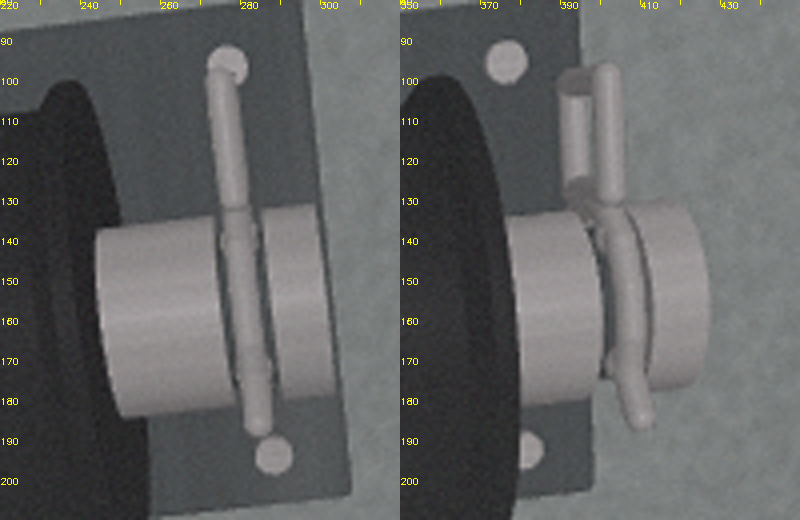

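Crops: left view eye upper bar from (275.5,97.5) to (278.8,130), axle end edge x≈302; right view upper bar (402,97)–(403,130), lower bar (394,101)–(394,125).

Run:
```python
from h import *
import pickle
A=pickle.load(open('w3.pkl','rb'));B=pickle.load(open('w4.pkl','rb'))
L=lambda c:(c[0]/4+220-.4,c[1]/4+80-.4); Rr=lambda c:((c[0]-400)/4+350-.4,c[1]/4+80-.4)
def T(n,a,b):
    x,e=tri(ray('w',L(a),A),ray('w',Rr(b),B));print(n,x,e);return x
o=T('bar outer end',(221,68),(608,65)); i=T('bar inner end',(235,200),(612,200))
j=T('jaw end',(258,430),(642,425))
c1=T('bolt1',(228,66),(507,62))
for z in (94,97):
    print(z,onz('w',L((221,68)),z,A),onz('w',L((235,200)),z,A),onz('w',Rr((608,68)),z,B),onz('w',Rr((612,200)),z,B))
print('low bar z73',onz('w',Rr((577,88)),76,B),onz('w',Rr((577,180)),76,B))
e1=onz('w',L((308,2)),10,A);e2=onz('w',L((352,495)),10,A);print('base edge',e1,e2,np.degrees(np.arctan2(*(e1-e2)[[1,0]])))
# axle end: right-most silhouette, mid
print('axle end', onz('w',L((333,300)),85,A), onz('w',L((265,208)),105,A), 'T',tri(ray('w',L((318,207)),A),ray('w',Rr((683,208)),B)))
print('scene eye', proj('scene',o),proj('side',o))
d=(o-j);print('ring axis yaw',np.degrees(np.arctan2(d[1],d[0])),np.linalg.norm(d))
s=manip.read_state();print(s['eef_pos'],s['eef_rot'])
```

```text
bar outer end [ 572.1 -154.9   93.7] [0.2, 0.2]
bar inner end [ 577.8 -179.8   95.3] [0.5, 0.5]
jaw end [ 587.5 -221.5  111.6] [0.0, 0.0]
bolt1 [ 571.3 -153.3   14.8] [0.0, 0.0]
94 [ 572.1 -154.7   94. ] [ 577.7 -179.4   94. ] [ 572.2 -155.6   94. ] [ 578.3 -180.3   94. ]
97 [ 572.2 -154.8   97. ] [ 577.8 -179.2   97. ] [ 571.3 -155.7   97. ] [ 577.3 -180.2   97. ]
low bar z73 [ 572.1 -159.4   76. ] [ 576.  -177.8   76. ]
base edge [ 589.2 -135.8   10. ] [ 617.5 -260.2   10. ] 102.81620973592909
axle end [ 600.4 -198.1   85. ] [ 583.8 -179.4  105. ] T (array([ 594.7, -179.8,   88.7]), [0.6, 0.6])
scene eye [205.8 223.8] [280.9 228.4]
ring axis yaw 103.01974651816172 70.66208318468964
[ 492.28765516 -250.68607129  221.62814226] [3.14099082e+00 3.86851338e-04 1.69015616e+00]
```

```bash
python3 -m creep '[[0.2,[42.2,19.9,0],0],[0.2,[42.2,19.9,0],0],[0.2,[42.2,19.9,0],0],[0.2,[42.2,19.9,0],0],[0.2,[42.2,19.9,0],0],[0.2,[42.2,19.9,0],0],[0.2,[42.2,19.9,4],0],[0.2,[42.2,19.9,8],0],[0.2,[42.2,19.9,12],0],[0.2,[42.2,19.9,16],0],[0.2,[42.2,19.9,16],0],[0.2,[42.2,19.9,16],0]]';python3 -m creep '[[0.2,[0,0,0],0],[0.2,[0,0,0],0]]'
```

```text
clock: 8.35
eef_pos: [636.4, 193.8, 54.1]
eef_rot: [-3.132, 0.001, 1.692]
wrist_force: [-0.4, -1.4, -0.2]
finger_gap: 56.7
finger_force: 0.0
clock: 8.55
eef_pos: [640.1, 191.4, 63.8]
eef_rot: [3.138, -0.0, 1.689]
wrist_force: [0.2, 0.5, 0.3]
finger_gap: 56.2
finger_force: 0.0
```

```bash
python3 -m creep '[[0.2,[0,0,2.5],0],[0.2,[0,0,4],0],[0.2,[0,0,4.7],0],[0.2,[0,0,4.7],0],[-1,[0,0,4.7],0],[-1,[0,0,4.7],0],[-1,[0,0,4.7],0],[-1,[0,0,4.7],0],[-1,[0,0,4.7],0],[-1,[0,0,4.7],0],[-1,[0,0,4.7],0],[-1,[0,0,4.7],0]]' 60;  python3 -m creep '[[-1,[0,0,0],0],[-1,[0,0,0],0]]'
```

```text
clock: 9.75
eef_pos: [639.1, 191.5, 14.6]
eef_rot: [3.141, -0.0, 1.689]
wrist_force: [-1.0, 0.1, 2.5]
finger_gap: 23.4
finger_force: 60.0
clock: 9.95
eef_pos: [639.1, 191.5, 14.6]
eef_rot: [3.141, -0.0, 1.689]
wrist_force: [-0.4, 0.2, 3.1]
finger_gap: 23.6
finger_force: 60.0
```

```bash
python3 -m creep '[[-1,[0,0,-2],0],[-1,[0,0,-5],0],[-1,[0,0,-7.6],0],[-1,[-4,-1.3,-7.6],-0.6],[-1,[-8,-2.6,-7.6],-1.22],[-1,[-12,-3.8,-7.6],-1.22],[-1,[-16,-5.1,-7.6],-1.22],[-1,[-19.1,-6.1,-7.6],-1.22],[-1,[-19.1,-6.1,-7.6],-1.22],[-1,[-19.1,-6.1,-7.6],-1.22],[-1,[-19.1,-6.1,-7.6],-1.22],[-1,[-19.1,-6.1,-7.6],-1.22]]'
python3 - <<'E'
from h import *
s=manip.read_state();print(s['clock'],s['eef_pos'],np.degrees(s['eef_rot']))
a=manip.camera('scene')[:,:,::-1];b=manip.camera('side')[:,:,::-1]
cv2.imwrite('pics/s5.png',a);cv2.imwrite('pics/d5.png',b)
px=np.array([.225,-.974,0]);py=np.array([.974,.225,0])
H=np.array(s['eef_pos'])-[0,0,5.6];tip=H+151*px-36*py;ck=H+151*px;print(tip,'tip',proj('scene',tip),proj('side',tip),'crook',proj('scene',ck),proj('side',ck))
eye=[574.7,-166.7,85];print('eye',proj('scene',eye),proj('side',eye))
cv2.imwrite('pics/c5.png',np.hstack([crop(a,165,195,66,75,6),crop(b,260,200,66,75,6)]))
E
```

```text
clock: 11.15
eef_pos: [601.0, -4.2, 90.2]
eef_rot: [-3.141, -0.0, 1.797]
wrist_force: [-0.7, 0.1, -1.0]
finger_gap: 23.7
finger_force: 60.0
11.15 [601.01076895  -4.22972179  90.2275577 ] [-1.79983949e+02 -8.07016506e-03  1.02957105e+02]
[ 599.92176895 -159.40372179   84.6275577 ] tip [208.3 236.8] [292.1 231.1] crook [217.6 247.9] [304.7 227.8]
eye [201.2 229.1] [282.9 233.7]
```

View pics/c5.png

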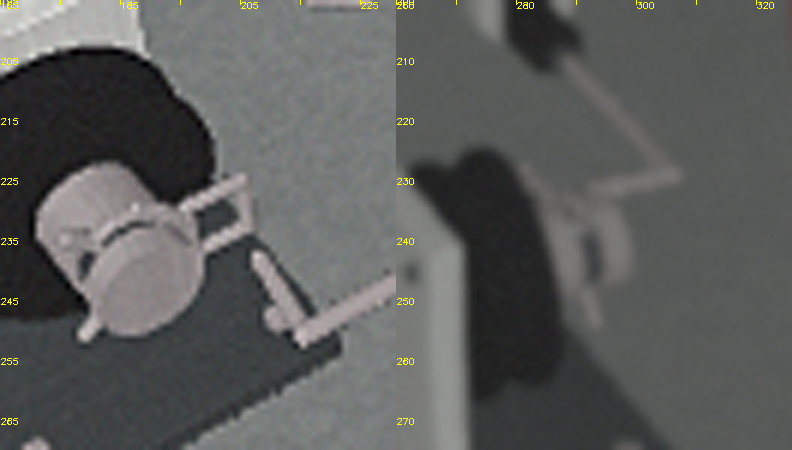

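Scene crop: eye opening centred ≈(201.3,231), tip end ≈(208,237.5), matching predictions within ~1 px; side tip ≈(293,231). Inserting slowly.

```bash
python3 -m creep '[[-1,[-0.1,-1,0.1],0],[-1,[-0.1,-1.7,0.1],0],[-1,[-0.1,-2.1,0.1],0],[-1,[-0.1,-2.5,0.1],0],[-1,[-0.1,-2.9,0.1],0],[-1,[-0.1,-3.3,0.1],0],[-1,[-0.1,-3.3,0.1],0]]'
```

```text
clock: 11.95
eef_pos: [568.7, -13.8, 89.5]
eef_rot: [-3.141, -0.0, 1.795]
wrist_force: [-0.1, -0.3, -0.6]
finger_gap: 23.3
finger_force: 60.0
```

```bash
python3 -m creep '[[-1,[0,-0.6,0],0],[-1,[0,-1.1,0],0],[-1,[0,-1.1,0],0],[-1,[0,-1.1,0],0]]'
python3 - <<'E'
from h import *
a=manip.camera('scene')[:,:,::-1];b=manip.camera('side')[:,:,::-1]
cv2.imwrite('pics/c6.png',np.hstack([crop(a,165,195,66,75,6),crop(b,260,200,66,75,6)]))
E
```

```text
clock: 12.35
eef_pos: [558.3, -16.2, 89.6]
eef_rot: [3.141, 0.0, 1.795]
wrist_force: [0.1, -0.1, -1.1]
finger_gap: 23.6
finger_force: 60.0
```

View pics/c6.png

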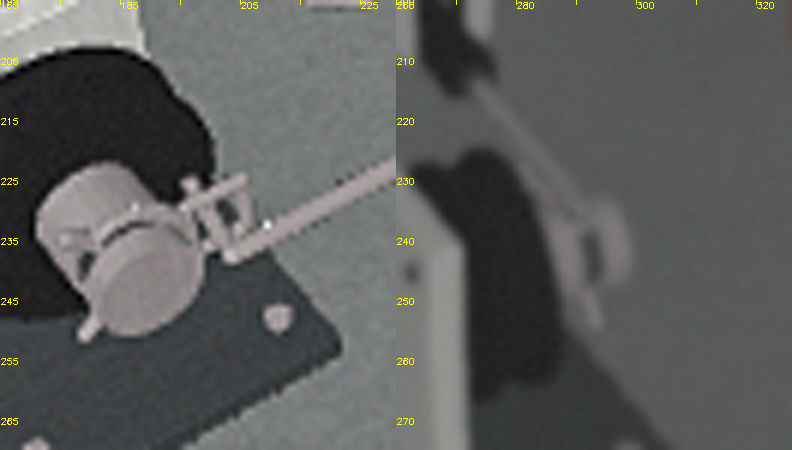

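Scene: the tip passes through the eye (its end shows at ≈(197,226) beyond the upper bar). Pulling along own +y.

```bash
python3 -m creep '[[-1,[0.4,0,0],0],[-1,[0.8,0,0],0],[-1,[1.2,0,0],0],[-1,[1.6,0,0],0],[-1,[2.0,0,0],0],[-1,[2.4,0,0],0],[-1,[2.8,0,0],0],[-1,[3.2,0,0],0]]'; python3 -m creep '[[-1,[0.5,0,0],0],[-1,[1.0,0,0],0],[-1,[1.5,0,-0.3],0],[-1,[2.0,0,-0.6],0],[-1,[2.6,0,-1.2],0],[-1,[3.2,0,-2],0],[-1,[3.9,0,-3],0],[-1,[4.5,0,-4],0],[-1,[4.5,0,-4.5],0],[-1,[4.5,0,-4.5],0],[-1,[4.5,0,-4.5],0],[-1,[4.5,0,-4.5],0]]'
python3 - <<'E'
from h import *
a=manip.camera('scene')[:,:,::-1];b=manip.camera('side')[:,:,::-1]
cv2.imwrite('pics/s7.png',a)
s=manip.read_state();print(s['clock'],s['eef_pos'],s['eef_rot'])
px=np.array([.225,-.974,0]);py=np.array([.974,.225,0])
H=np.array(s['eef_pos'])-[0,0,5.6];tip=H+151*px-36*py;print(tip,proj('scene',tip),proj('side',tip))
cv2.imwrite('pics/c7.png',np.hstack([crop(a,150,160,100,120,4),crop(b,230,160,80,120,4)]))
E
```

```text
clock: 13.25
eef_pos: [550.9, 15.7, 89.3]
eef_rot: [-3.141, -0.0, 1.796]
wrist_force: [-0.4, 0.7, -2.6]
finger_gap: 23.9
finger_force: 60.0
clock: 14.45
eef_pos: [540.9, 58.7, 134.0]
eef_rot: [-3.141, -0.0, 1.795]
wrist_force: [0.8, -0.4, -2.0]
finger_gap: 23.7
finger_force: 60.0
14.55 [540.97148553  58.7578234  134.03559065] [-3.14087297e+00 -1.47917068e-04  1.79524098e+00]
[539.88248553 -96.4161766  128.43559065] [225.9 194. ] [264.  206.4]
```

View pics/c7.png

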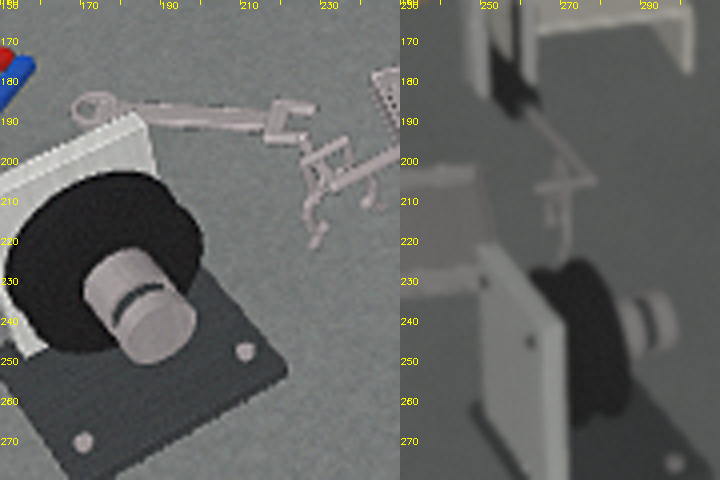

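Ring is off the axle and hangs at the middle of the hook tip (scene ≈(229,200)); axle groove is empty. Carrying slowly to the tray.

```bash
python3 -m creep '[[-1,[0.6,-0.2,0],0],[-1,[2,-0.8,0],0],[-1,[3.7,-1.5,0],0],[-1,[5.4,-2.2,0],0],[-1,[7.1,-2.9,0],0],[-1,[8.8,-3.6,0],0],[-1,[10.5,-4.3,0],0],[-1,[12.2,-5.0,0],0],[-1,[13.8,-5.7,0],0],[-1,[15,-6.2,0],0],[-1,[15.6,-6.4,0],0],[-1,[15.8,-6.5,0],0]]';  python3 -m creep '[[-1,[0,0,0],0],[-1,[0,0,0],0],[-1,[0,0,0],0],[-1,[0,0,0.6],0],[-1,[0,0,1.3],0],[-1,[0,0,2],0],[-1,[0,0,2.7],0],[-1,[0,0,3.4],0],[-1,[0,0,4.1],0],[-1,[0,0,4.7],0],[-1,[0,0,5.0],0],[-1,[0,0,5.0],0]]'
python3 - <<'E'
from h import *
s=manip.read_state();H=np.array(s['eef_pos'])-[0,0,5.6]
px=np.array([.225,-.974,0]);py=np.array([.974,.225,0])
tip=H+151*px-36*py;print(tip,tip+17*py,s['wrist_force'])
cv2.imwrite('pics/s8.png',manip.camera('scene')[:,:,::-1])
E
```

```text
clock: 15.75
eef_pos: [442.2, 199.1, 134.5]
eef_rot: [3.141, -0.0, 1.796]
wrist_force: [0.1, -0.6, -2.8]
finger_gap: 23.5
finger_force: 60.0
clock: 16.95
eef_pos: [442.4, 198.4, 84.1]
eef_rot: [-3.141, 0.0, 1.796]
wrist_force: [-0.4, -0.1, -1.8]
finger_gap: 23.6
finger_force: 60.0
[441.32330689  43.26792435  78.45521223] [457.88130689  47.09292435  78.45521223] [-0.39616644 -0.09238618 -1.7567212 ]
```

```bash
python3 -m creep '[[-1,[0,0,0.5],0],[-1,[0.2,0,1.0],0],[-1,[0.7,0,1.4],0],[-1,[1.2,0,1.8],0],[-1,[1.7,0,2.2],0],[-1,[2.2,0,2.6],0],[-1,[2.7,0,3.0],0],[-1,[3.2,0,3.4],0],[-1,[3.7,0,3.8],0],[-1,[4.1,0,4.2],0],[-1,[4.4,0,4.6],0],[-1,[4.4,0,4.8],0]]'; python3 -m creep '[[-1,[0,0,0],0],[-1,[0,0,0],0],[-1,[0,0,0],0]]'
python3 - <<'E'
from h import *
cv2.imwrite('pics/s9.png',manip.camera('scene')[:,:,::-1]);cv2.imwrite('pics/d9.png',manip.camera('side')[:,:,::-1])
a=cv2.imread('pics/s9.png').astype(int)
b=cv2.imread('pics/scene0.png').astype(int)
m=(abs(a-b).sum(2)>45)[150:230,235:330].astype(int)
for r in m[::2]: print(''.join('.#'[v] for v in r))
s=manip.read_state();H=np.array(s['eef_pos'])-[0,0,5.6]
px=np.array([.225,-.974,0]);py=np.array([.974,.225,0])
tip=H+151*px-36*py;print(tip,proj('scene',tip),proj('scene',tip+36*py),s['wrist_force'])
E
```

```text
clock: 18.2
eef_pos: [432.2, 241.5, 35.7]
eef_rot: [-3.14, 0.0, 1.796]
wrist_force: [-0.5, -0.1, -1.9]
finger_gap: 23.3
finger_force: 60.0
clock: 18.5
eef_pos: [432.7, 241.2, 36.4]
eef_rot: [-3.141, 0.0, 1.795]
wrist_force: [-0.3, -0.2, -2.2]
finger_gap: 23.4
finger_force: 60.0
............................................................................................###
...........................................................................................####
...........................................................................................####
..........................................................................................#####
...........................................................................................####
......................................................................................#########
....................................................................................###########
...................................................................................############
.....................................................
[... 2425 characters left out ...]
.................
...............................................................................................
...............................................................................................
...............................................................................................
...............................................................................................
...............................................................................................
...............................................................................................
[431.71775038  86.07974854  30.93186922] [281.5 174.4] [290.2 181.9] [ 0.17723393  1.34759147 -2.25432655]
```

```bash
python3 -m creep '[[-1,[0,0,0.2],0],[-1,[0,0,0.4],0],[-1,[0,0.5,0.4],0],[-1,[0,1,0.4],0],[-1,[0,1.5,0.4],0],[-1,[0,2,0.4],0],[-1,[0,2.5,0.4],0],[-1,[0,3,0.4],0],[-1,[0,3.5,0.4],0],[-1,[0,4,0.4],0],[-1,[0,4.5,0.4],0],[-1,[0,5,0.4],0]]'; python3 -m creep '[[-1,[0,0,0],0],[-1,[0,0,0],0]]'
python3 - <<'E'
from h import *
cv2.imwrite('pics/s10.png',manip.camera('scene')[:,:,::-1]);cv2.imwrite('pics/d10.png',manip.camera('side')[:,:,::-1])
a=cv2.imread('pics/s10.png').astype(int)
b=cv2.imread('pics/scene0.png').astype(int)
m=(abs(a-b).sum(2)>40)[165:215,240:320].astype(int)
for r in m[::2]: print(''.join('.#'[v] for v in r))
s=manip.read_state();H=np.array(s['eef_pos'])-[0,0,5.6]
px=np.array([.225,-.974,0]);py=np.array([.974,.225,0])
tip=H+151*px-36*py;print(tip,proj('scene',tip),proj('scene',tip+36*py),s['wrist_force'])
E
```

```text
clock: 19.8
eef_pos: [481.9, 252.6, 32.4]
eef_rot: [-3.142, 0.0, 1.796]
wrist_force: [0.2, -0.6, -2.1]
finger_gap: 23.3
finger_force: 60.0
clock: 20.0
eef_pos: [481.4, 252.5, 32.4]
eef_rot: [-3.141, 0.0, 1.796]
wrist_force: [0.2, 0.5, -1.2]
finger_gap: 23.6
finger_force: 60.0
................................................................................
................................................................................
................................................................................
................................................................................
................................................................................
................................................................................
................................................................................
................................................................................
................................................................................
.....................................................#.........................#
.............
[... 608 characters left out ...]
..........................
......................................##.##.....................................
................................................................................
................................................................................
................................................................................
................................................................................
................................................................................
................................................................................
[480.21975358  97.32613459  26.82541078] [293.6 186.1] [302.8 194. ] [ 0.61263756 -0.40768562 -0.76018062]
```

The difference mask shows the ring slid along with the hook (still on it). Bring it back, then pull the tip out with a quick stroke.

```bash
python3 -m creep '[[-1,[0,-1,0],0],[-1,[0,-2,0],0],[-1,[0,-3,0],0],[-1,[0,-4,0],0],[-1,[0,-4.8,0],0],[-1,[0,-4.8,0],0],[-1,[0,-4.8,0],0],[-1,[0,-4.8,0],0]]'; python3 -m creep '[[-1,[0,5,0],0],[-1,[0,6.5,0],0],[-1,[0,6.5,0],0],[-1,[0,6.5,0],0],[-1,[0,6.5,0],0]]'
cat > m.py <<'E'
from h import *
import sys
n=sys.argv[1]
cv2.imwrite(f'pics/s{n}.png',manip.camera('scene')[:,:,::-1]);cv2.imwrite(f'pics/d{n}.png',manip.camera('side')[:,:,::-1])
a=cv2.imread(f'pics/s{n}.png').astype(int)
b=cv2.imread('pics/scene0.png').astype(int)
m=(abs(a-b).sum(2)>40)[160:220,235:325].astype(int)
for i,r in enumerate(m[::2]): print(160+2*i,''.join('.#'[v] for v in r)) if r.any() else 0
s=manip.read_state();H=np.array(s['eef_pos'])-[0,0,5.6]
y=s['eef_rot'][2]-np.pi/2;py=np.array([np.cos(y),np.sin(y),0]);px=np.array([np.sin(y),-np.cos(y),0])
tip=H+151*px-36*py;print(tip,proj('scene',tip),proj('scene',tip+36*py),s['wrist_force'])
E
python3 m.py 11
```

```text
clock: 20.9
eef_pos: [435.0, 241.9, 32.6]
eef_rot: [3.141, -0.0, 1.795]
wrist_force: [0.6, 0.8, -2.1]
finger_gap: 23.6
finger_force: 60.0
clock: 21.4
eef_pos: [497.3, 256.1, 32.2]
eef_rot: [-3.141, 0.0, 1.796]
wrist_force: [-0.9, -0.1, -1.8]
finger_gap: 23.3
finger_force: 60.0
188 .....................................................................................#####
190 ..............................................................##..................######..
192 .............................................................#..#...#...##...#######......
194 ...................................................#...###.....#####..#..#####.#..........
196 ...............................................###..#####....#........#.##................
198 .............................................#.#.###....................#.................
[496.06729407 101.02718463  26.91800144] [297.7 189.6] [307.  197.7] [ 0.01631412 -0.24773686 -1.04636048]
```

```bash
python3 -m creep '[[-1,[0,0,-0.7],0],[-1,[0,0,-1.5],0],[-1,[0,0,-2.5],0],[-1,[0,0,-3.5],0],[-1,[0,0,-4.5],0],[-1,[0,0,-5.5],0],[-1,[0,0,-6.5],0],[-1,[0,0,-6.5],0],[-1,[0,0,-6.5],0]]'
sed -i 's/>40)/>30)/; s/m\[::2\]/m/; s/160+2\*i/160+i/' m.py
python3 m.py 12
```

```text
clock: 22.4
eef_pos: [498.0, 256.3, 97.4]
eef_rot: [3.142, -0.0, 1.795]
wrist_force: [0.7, 0.8, -1.9]
finger_gap: 22.9
finger_force: 60.0
163 ............................................................#.............................
167 ...............................................................##.........................
168 ...............................................................###.......................#
169 ................................................................###..........#.........###
170 .................................................................###.......###.......#####
171 ..................................................................###...######...########.
172 ...................................................................####################.#.
173 ...................................................................######.###.#######.....
174 ...................................................................####.....#######.......
175 ...............#...................................................###.##.#######.........
176 ........
[... 1959 characters left out ...]
.......................
197 ..............................................................#.#.........................
198 .............................................................#.#..........................
199 .........................................................................................#
203 .............#............................................................................
208 ..............................................................#...........................
215 ...................................................#......................................
[496.34038445 100.94617977  91.31446994] [299.2 170.2] [309.  178.3] [-0.45966297 -0.90062967 -1.91664848]
```

The mask shows the ring still hanging on the hook (eye ≈(305,172), jaws at (297,198)/(311,193)). At 27 mm the tip still carried the eye; I'll redo the lay-down and go lower, to the wall's height.

```bash
python3 -m creep '[[-1,[-0.5,-1,0],0],[-1,[-1.5,-2.5,0],0],[-1,[-2.5,-4,0],0],[-1,[-3.5,-5.5,0],0],[-1,[-4.2,-7,0],0],[-1,[-4.3,-8,0.4],0],[-1,[-4.3,-8,1],0],[-1,[-4.3,-8,1.5],0],[-1,[-4.3,-8,1.5],0],[-1,[-4.3,-8,1.5],0]]'; python3 -m creep '[[-1,[0,0,0.5],0],[-1,[0.2,0,1.0],0],[-1,[0.7,0,1.4],0],[-1,[1.2,0,1.8],0],[-1,[1.7,0,2.2],0],[-1,[2.2,0,2.6],0],[-1,[2.7,0,3.0],0],[-1,[3.2,0,3.4],0],[-1,[3.7,0,3.8],0],[-1,[4.1,0,4.2],0],[-1,[4.4,0,4.7],0],[-1,[4.4,0,5.1],0]]'; python3 -m creep '[[-1,[0,0,0],0],[-1,[0,0,0],0]]'
python3 m.py 13
```

```text
clock: 23.5
eef_pos: [429.9, 196.8, 82.1]
eef_rot: [-3.141, 0.0, 1.796]
wrist_force: [-0.8, 0.7, -2.0]
finger_gap: 23.7
finger_force: 60.0
clock: 24.7
eef_pos: [419.7, 239.8, 31.0]
eef_rot: [-3.141, 0.0, 1.796]
wrist_force: [-0.1, -0.5, -1.3]
finger_gap: 23.4
finger_force: 60.0
clock: 24.9
eef_pos: [419.9, 239.3, 31.4]
eef_rot: [-3.141, 0.0, 1.795]
wrist_force: [0.6, 0.4, -1.9]
finger_gap: 23.4
finger_force: 60.0
160 ................................................................................##########
161 ................................................................................##########
162 ................................................................................##########
163 ................................................................................##########
164 ....................................................#..........................###########
165 .........................................#....................................#.##########
166 .........................................##..................................#############
167 ..............
[... 2143 characters left out ...]
.......................
190 ..........................................###.............................................
191 ..........................................#...............................................
195 ..................#.......................................................................
198 ................................................................#.........................
213 .........................................................................................#
215 ....................#.....................................................................
[418.51087468  84.1438817   26.03005324] [278.7 172.9] [287.2 180.4] [ 0.10081809  0.56695025 -1.31445566]
```

```bash
python3 - <<'E'
from h import *
s=manip.read_state();H=np.array(s['eef_pos'])-[0,0,5.6]
y=s['eef_rot'][2]-np.pi/2;py=np.array([np.cos(y),np.sin(y),0]);px=np.array([np.sin(y),-np.cos(y),0]);z=np.array([0,0,1.])
tip=H+151*px-36*py
for off in (10,20):
  B=tip+off*py+[0,0,6]   # outer bar at y=45
  for phi in (30,50,70,90):
    for psi in (-60,-30,0,30,60):
      v=np.cos(np.radians(phi))*px-np.sin(np.radians(phi))*z   # bar->jaws
      w0=np.cross(py,v); w=np.cos(np.radians(psi))*w0+np.sin(np.radians(psi))*py
      J=[B+67*v+k*29*w for k in(1,-1)]
      print(off,phi,psi,'jaws',[tuple(map(float,proj('scene',j))) for j in J],[round(j[2]) for j in J],'bar',[tuple(map(float,proj('scene',B+k*12*w))) for k in (1,-1)]) if min(j[2] for j in J)>-5 else 0
E
python3 - <<'E'
from h import *
s=manip.read_state();H=np.array(s['eef_pos'])-[0,0,5.6]
y=s['eef_rot'][2]-np.pi/2;py=np.array([np.cos(y),np.sin(y),0]);px=np.array([np.sin(y),-np.cos(y),0]);z=np.array([0,0,1.])
tip=H+151*px-36*py;res=[]
obs=[(261,185),(277,190)]
for off in (5,12,20,28):
  B=tip+off*py+[0,0,6]
  for phi in range(-40,41,5):
    for psi in range(-90,91,15):
     for yw in (-30,-15,0,15,30):
      R=Ro.from_euler('z',yw,degrees=True).as_matrix()
      v=R@(np.cos(np.radians(phi))*px-np.sin(np.radians(phi))*z)
      w0=np.cross(R@py,v); w=np.cos(np.radians(psi))*w0+np.sin(np.radians(psi))*(R@py)
      J=[B+67*v+k*29*w for k in(1,-1)]
      if min(j[2] for j in J)<2: continue
      P=[proj('scene',j) for j in J]
      e=min(sum(np.linalg.norm(P[a]-o) for a,o in zip(q,obs)) for q in ((0,1),(1,0)))
      res.append((round(float(e),1),off,phi,psi,yw,[round(j[2]) for j in J]))
res.sort(key=lambda r:r[0])
for r in res[:8]:print(r)
E
```

```text
Traceback (most recent call last):
  File "h.py", line 16, in proj
    p=P or manip.camera_params(n);f=210/np.tan(np.radians(p['fovy']/2))
           ~~~~~~~~~~~~~~~~~~~^^^
ValueError: time passes only in moves, steps and waits
```

```bash
cat > fit.py <<'E'
from h import *
import sys
s=manip.read_state();C=manip.camera_params('scene');H=np.array(s['eef_pos'])-[0,0,5.6]
y=s['eef_rot'][2]-np.pi/2;py=np.array([np.cos(y),np.sin(y),0]);px=np.array([np.sin(y),-np.cos(y),0]);z=np.array([0,0,1.])
tip=H+151*px-36*py;res=[]
obs=[(261,185),(277,190)]
for off in (5,12,20,28):
  B=tip+off*py+[0,0,6]
  for phi in range(-40,41,5):
    for psi in range(-90,91,15):
     for yw in (-30,-15,0,15,30):
      R=Ro.from_euler('z',yw,degrees=True).as_matrix()
      v=R@(np.cos(np.radians(phi))*px-np.sin(np.radians(phi))*z)
      w0=np.cross(R@py,v); w=np.cos(np.radians(psi))*w0+np.sin(np.radians(psi))*(R@py)
      J=[B+67*v+k*29*w for k in(1,-1)]
      if min(j[2] for j in J)<2: continue
      P=[proj('scene',j,C) for j in J]
      e=min(sum(np.linalg.norm(P[a]-o) for a,o in zip(q,obs)) for q in ((0,1),(1,0)))
      res.append((round(float(e),1),off,phi,psi,yw,[round(j[2]) for j in J]))
res.sort(key=lambda r:r[0])
for r in res[:8]:print(r)
E
python3 fit.py
```

```text
(2.5, 28, -10, -75, 15, [36, 51])
(2.9, 20, -5, -75, 15, [30, 45])
(4.4, 28, -5, -75, 15, [30, 45])
(4.8, 20, -10, -75, 15, [36, 51])
(5.0, 20, 0, -75, 15, [25, 40])
(5.0, 28, -15, -75, 15, [42, 57])
(5.6, 20, -10, -90, 15, [44, 44])
(5.6, 20, -10, 90, 15, [44, 44])
```

The ring topples sideways and clamps on the tip because the shank can't go lower over the wall. I'll let the pick pivot nose-down in a light grip while raising the handle, so the hook reaches the tray floor.

```bash
python3 -m creep '[[-1,[0,0,0],0],[-1,[0,0,0],0],[-1,[0,0,-0.5],0],[-1,[0,0,-1],0],[-1,[0,0,-1.5],0],[-1,[0,0,-2],0],[-1,[0,0,-2.5],0],[-1,[0,0,-3],0],[-1,[0,0,-3.3],0],[-1,[0,0,-3.3],0],[-1,[0,0,-3.3],0]]' 3
sed -i 's/235:325/235:345/;s/160:220/150:205/;s/160+i/150+i/' m.py; python3 m.py 14
```

```text
clock: 26.1
eef_pos: [419.8, 239.5, 64.4]
eef_rot: [3.142, -0.0, 1.796]
wrist_force: [0.0, 1.4, -0.7]
finger_gap: 24.3
finger_force: 3.0
150 ........................................................................................###################...
151 ......................................................................................####################....
152 .....................................................................................#####################....
153 ...................................................................................###############.######.....
154 ..................................................................................################.####.......
155 .................................................................................####################.........
156 .................................................................................##################...........
157 .................................................................................#################............
158 .......................................
[... 3503 characters left out ...]
..................
189 .........................................#....................................................................
190 ...........................................##.................................................................
191 ..........................................##..............#...................................................
197 ...............................................................................................#..............
202 ...........................................................................................................#..
[418.35844993  84.21645627  58.68791496] [278.9 163.3] [287.7 170.7] [ 0.24170582  0.36740045 -1.10408984]
```

```bash
python3 -m creep '[[-1,[0,0,0],0],[-1,[0,0,0],0],[-1,[0,0,0],0],[-1,[0,0,-0.2],0],[-1,[0,1.5,-0.2],0],[-1,[0,3.5,-0.2],0],[-1,[0,5.5,-0.2],0],[-1,[0,6,-0.2],0],[-1,[0,6,-0.2],0],[-1,[0,6,-0.2],0]]' 50
python3 m.py 15
```

```text
clock: 27.2
eef_pos: [477.5, 252.6, 66.2]
eef_rot: [-3.141, 0.0, 1.796]
wrist_force: [-1.0, -1.2, -1.3]
finger_gap: 23.7
finger_force: 50.0
150 ..............................#..........................................................................#####
151 .........................................................................................................#####
152 .........................................................................................................#####
153 .........................................................................................................#####
154 ........................................................................................................######
155 ........................................................................................................######
156 ........................................................................................................######
157 ........................................................................................................######
158 ....................................
[... 4196 characters left out ...]
..................
195 .................................................................###.#..................#.....................
196 ..................................................................###.........................................
197 ...............................................................................................#..............
198 .....................................................................#........................................
199 .........................................................................................#....................
[476.22066869  97.51031253  60.84915466] [293.6 175. ] [302.9 182.9] [-0.00657023 -0.65551145 -1.53367824]
```

Ring stays in the tray (mask (262–285,166–190) unchanged) and the hook is clear of it. Taking the pick to the open bench.

```bash
python3 -m creep '[[-1,[0,0,-3],0],[-1,[0,0,-7],0],[-1,[0,2,-9],0],[-1,[-3,6,-9],0],[-1,[-6,10,-9],0],[-1,[-9.7,14.4,-9],0],[-1,[-9.7,14.4,-9],0],[-1,[-9.7,14.4,-9],0],[-1,[-9.7,14.4,-5],0],[-1,[-9.7,14.4,-1],0],[-1,[-9.7,14.4,-0.5],0],[-1,[-9.7,14.4,-0.5],0]]'; python3 -m creep '[[-1,[0,0,0],0],[-1,[0,0,0],0],[-1,[0,0,0],0],[-1,[0,0,1],0],[-1,[0,0,2],0],[-1,[0,0,3],0],[-1,[0,0,4],0],[-1,[0,0,4.8],0],[-1,[0,0,5.1],0],[-1,[0,0,5.4],0],[-1,[0,0,5.4],0],[-1,[0,0,5.4],0]]' 3
```

```text
clock: 28.5
eef_pos: [639.4, 191.2, 71.8]
eef_rot: [-3.14, -0.0, 1.797]
wrist_force: [0.2, -0.4, -0.6]
finger_gap: 23.5
finger_force: 50.0
clock: 29.7
eef_pos: [640.5, 190.3, 17.7]
eef_rot: [3.141, 0.0, 1.796]
wrist_force: [-0.3, -0.0, -0.8]
finger_gap: 24.0
finger_force: 3.0
```

Open, retreat, and check ring and pick numerically.

```bash
python3 -m creep '[[-0.2,[0,0,0],0],[-0.1,[0,0,0],0],[0,[0,0,0],0],[0,[0,0,0],0],[0,[0,0,-2],0],[0,[0,0,-6],0],[0,[0,0,-10],0],[0,[4,0,-15],0],[0,[8,0,-15],0],[0,[8,0,-15],0],[0,[8,0,-15],0]]'
python3 - <<'E'
from h import *
C=manip.camera_params('scene');D=manip.camera_params('side')
a=manip.camera('scene')[:,:,::-1];b=manip.camera('side')[:,:,::-1]
cv2.imwrite('pics/s16.png',a);cv2.imwrite('pics/d16.png',b)
a0=cv2.imread('pics/scene0.png').astype(int);b0=cv2.imread('pics/side0.png').astype(int)
m=(abs(a.astype(int)-a0).sum(2)>30)
for y in range(160,196): print(y,''.join('.#'[int(v)] for v in m[y,245:315]))
y,x=np.nonzero(m[160:196,255:292]);print('ring scene centroid',x.mean()+255,y.mean()+160,onz('s',(x.mean()+255,y.mean()+160),9,C))
for uv in ((262,184),(277,190),(276,167),(285,169)): print(uv,onz('s',uv,8,C))
n=(abs(b.astype(int)-b0).sum(2)>22)
y,x=np.nonzero(n[195:240,200:256]);print('side ring',len(x),x.mean()+200,y.mean()+195,onz('d',(x.mean()+200,y.mean()+195),9,D)) if len(x) else 0
# pick: expected outline
for nm,P,z in (('handle rear',-45,9),('handle front',45,9),('crook',151,9)):
    q=np.array([640.5,190.3,z])+P*np.array([.225,-.974,0]);print(nm,proj('s',q,C),proj('d',q,D))
q=np.array([640.5,190.3,9])+151*np.array([.225,-.974,0])
u,v=map(int,proj('s',q,C))
for y in range(v-25,v+10): print(y,''.join('.#'[int(t)] for t in m[y,u-20:u+45]))
print(u-20)
E
```

```text
clock: 30.8
eef_pos: [622.1, 269.0, 167.3]
eef_rot: [-3.142, 0.0, 1.797]
wrist_force: [0.6, 0.2, -1.3]
finger_gap: 47.0
finger_force: 0.0
160 ......................................................................
161 ................................................................#.....
162 ......................................................................
163 ..................................................#...................
164 ......................................................................
165 ...............................#...........................#..........
166 .........#.....................##...#.................................
167 ..............................#####...................................
168 .............................##########...............................
169 ............................###..##.#####.............................
170 ...............#.............##.....#..##.............................
171 ...........................#.#.......###..............................
172 ............................#.............................
[... 3876 characters left out ...]
 ..............#####.#####........................................
254 ..........#....##########........................................
255 .................#####...........................................
256 .................#####............#..............................
257 ..................#..............................................
258 .................................................................
259 ............#...........................................#...#....
260 .................................................................
261 .................................................................
262 .................................................................
290
```

Pick lies as expected. The ring's eye, if flat, would project past the tray's left wall, so it may be leaning. I'll return to the earlier wrist viewpoint and compare numerically.

```bash
python3 -m creep '[[0,[-4,-0.5,0.3],0.6],[0,[-8,-1,0.3],1.24],[0,[-12.2,-1.6,0.3],1.24],[0,[-12.2,-1.6,0.3],1.24],[0,[-12.2,-1.6,0.3],1.24],[0,[-12.2,-1.6,0.3],1.24],[0,[-12.2,-1.6,0.3],1.24]]'
python3 - <<'E'
from h import *
import pickle
P=pickle.load(open('w2.pkl','rb'));Q=manip.camera_params('wrist');pickle.dump(Q,open('w17.pkl','wb'))
im=manip.camera('wrist')[:,:,::-1];cv2.imwrite('pics/w17.png',im)
print(P['origin'],Q['origin'],P['attitude'],Q['attitude'])
# warp old to new through tray-floor plane z=6
src=np.float32([(30,180),(170,195),(30,300),(165,300)])
dst=np.float32([proj('w',onz('w',u,6,P),Q) for u in src]);print(dst-src)
M=cv2.getPerspectiveTransform(src,dst);b=cv2.warpPerspective(cv2.imread('pics/w2.png'),M,(560,420))
m=(abs(im.astype(int)-b).sum(2)>40)
for y in range(160,330,2): print(y,''.join('.#'[int(v)] for v in m[y,0:200]))
E
```

```text
clock: 31.6
eef_pos: [633.9, 146.6, 164.1]
eef_rot: [-3.141, -0.0, 1.688]
wrist_force: [-0.2, -0.6, 0.5]
finger_gap: 46.9
finger_force: 0.0
[624.72857478 226.73697846 328.11150862] [624.53402967 227.25911607 328.48228252] [2.85850393 0.00299531 0.11909895] [2.85878608e+00 1.00862337e-03 1.18730114e-01]
[[-0.39999962  0.80000305]
 [-0.3999939   0.6000061 ]
 [-0.39999962  0.7000122 ]
 [-0.3999939   0.6000061 ]]
160 ........................................................................................................................................................................................................
162 ........................................................................................................................................................................................................
164 ........................................................................................................................................................................................................
166 ....................................................................
[... 16037 characters left out ...]
...................................................#####################............#
324 ...........................................................######################.....................................................................................#####################...........##
326 .........................................................######################........................................................................................####################..........###
328 .......................................................######################..........................................................................................####################.........####
```

The ring lies nearly flat but with its eye over the tray's left wall (mask: eye (5–45, 211–245), jaws (97,252) and (61,280)). I'll nudge it inward with the pick's shank. Quantify first.

Run:
```python
from h import *
import pickle
P=pickle.load(open('w17.pkl','rb'));C=manip.camera_params('scene')
# corners: outer eye corners, jaws
for nm,w,s in (('eye corner A',(27,211),(276,167)),('eye corner B',(5,228),None),('inner A',(52,228),None),('inner B',(24,246),None),('jaw1',(97,253),(277,190)),('jaw2',(61,281),(262,184.5))):
    print(nm,*[onz('w',w,z,P) for z in (8,23)],tri(ray('w',w,P),ray('s',s,C)) if s else '')
print('tray',[onz('w',u,20,P) for u in ((18,172),(180,191),(24,320))],[onz('w',u,5,P) for u in((31,180),(35,300))])
print('handle',[onz('w',(u,v),18,P) for u,v in ((299,146),)])
im=cv2.imread('pics/w17.png')[70:310,230:345]
m=(im.sum(2)<150).astype(np.uint8);n,l,st,c=cv2.connectedComponentsWithStats(m);
for i in np.argsort(-st[1:,4])[:3]+1:
    pts=np.argwhere(l==i)[:,::-1].astype(np.float32);r=cv2.minAreaRect(pts);print(st[i],r)
```

```text
eye corner A [395.5 100.8   8. ] [406.2 106.7  23. ] (array([385.8,  96.4,   7.9]), [8.2, 8.2])
eye corner B [373.3  81.1   8. ] [385.1  88.   23. ] 
inner A [417.7  86.5   8. ] [427.4  93.   23. ] 
inner B [389.7  64.6   8. ] [400.7  72.2  23. ] 
jaw1 [459.5  65.6   8. ] [467.2  73.1  23. ] (array([456.4,  63. ,   4.2]), [1.1, 1.1])
jaw2 [423.1  30.9   8. ] [432.5  40.1  23. ] (array([425.4,  32.8,  10.5]), [0.7, 0.7])
tray [array([399.2, 140.9,  20. ]), array([540.4, 140.5,  20. ]), array([391.9,  -9.5,  20. ])] [array([399.4, 130.5,   5. ]), array([393.7,   4.1,   5. ])]
handle [array([640.2, 192.1,  18. ])]
[ 99 175  16  65 444] ((106.52940368652344, 207.1176300048828), (65.484619140625, 12.126782417297363), 75.96376037597656)
[  0 175  13  65 414] ((4.911764621734619, 206.85293579101562), (11.399176597595215, 64.75701141357422), 14.03624439239502)
[ 80  76   7  52 108] ((82.9997787475586, 101.4893798828125), (51.052276611328125, 5.083955764770508), 88.78113555908203)
```

Eye centre is only ~3 mm inside the limit, so I'll regrasp the pick and nudge the eye about 25 mm inward with the shank.

```bash
python3 -m creep '[[0,[2,0.6,1],-0.6],[0,[4.4,1.15,4],-1.24],[0,[4.4,1.15,8],-1.24],[0,[4.4,1.15,11],-1.24],[0,[4.4,1.15,13],-1.24],[0,[4.4,1.15,14.6],-1.24],[0,[4.4,1.15,14.6],-1.24],[0,[4.4,1.15,14.6],-1.24]]'; python3 -m creep '[[-1,[0,0,0],0],[-1,[0,0,0],0],[-1,[0,0,0],0],[-1,[0,0,0],0],[-1,[0,0,0],0],[-1,[0,0,0],0],[-1,[0,0,0],0]]' 60; python3 -m creep '[[-1,[0,0,-2],0],[-1,[0,0,-5],0],[-1,[0,0,-8],0],[-1,[0,0,-8],1.3],[-1,[0,0,-8],2.6],[-1,[0,0,-8],2.6],[-1,[0,0,-8],2.6]]'
```

```text
clock: 32.45
eef_pos: [640.6, 191.5, 18.9]
eef_rot: [3.141, -0.0, 1.796]
wrist_force: [-0.0, 0.1, 0.7]
finger_gap: 46.5
finger_force: 0.0
clock: 33.15
eef_pos: [640.6, 190.9, 19.0]
eef_rot: [3.141, 0.0, 1.795]
wrist_force: [-0.9, -0.1, 5.6]
finger_gap: 23.1
finger_force: 60.0
clock: 33.85
eef_pos: [640.2, 190.8, 98.0]
eef_rot: [-3.141, 0.0, 1.572]
wrist_force: [0.3, 0.3, -1.1]
finger_gap: 23.3
finger_force: 60.0
```

```bash
python3 -m creep '[[-1,[0,-4,0],0],[-1,[-0.3,-27.8,0],0],[-1,[-0.3,-27.8,0],0],[-1,[-0.3,-27.8,0],0],[-1,[-0.3,-27.8,0],0],[-1,[-0.3,-27.8,0],0],[-1,[-0.3,-27.8,0],0],[-1,[-0.3,-27.8,0],0],[-1,[-0.3,-27.8,0],0],[-1,[-0.3,-27.8,3],0],[-1,[-0.3,-27.8,6],0],[-1,[-0.3,-27.8,6.2],0]]';python3 -m creep '[[-1,[0,0,0],0],[-1,[0,0,0],0]]'
```

```text
clock: 35.05
eef_pos: [361.5, 187.7, 33.8]
eef_rot: [-3.137, 0.002, 1.569]
wrist_force: [0.4, 0.8, -0.2]
finger_gap: 23.6
finger_force: 60.0
clock: 35.25
eef_pos: [363.3, 188.7, 37.5]
eef_rot: [3.14, -0.001, 1.569]
wrist_force: [1.0, -0.5, -1.5]
finger_gap: 23.2
finger_force: 60.0
```

```bash
python3 -m creep '[[-1,[0,0,0.25],0],[-1,[0,0.7,0.25],0],[-1,[0,1.3,0.25],0],[-1,[0,1.8,0.25],0],[-1,[0,2.3,0.25],0],[-1,[0,2.8,0.25],0],[-1,[0,3.3,0.25],0],[-1,[0,3.8,0.25],0],[-1,[0,4.3,0.25],0],[-1,[0,4.3,0.25],0]]';python3 -m creep '[[-1,[0,-1,0],0],[-1,[0,-3,0],0],[-1,[0,-3,-3],0],[-1,[0,-3,-7],0],[-1,[0,-3,-10],0],[-1,[0,-3,-10],0]]'
sed -i 's/250+i/250+i/' m.py; python3 m.py 18
```

```text
clock: 36.25
eef_pos: [406.0, 188.5, 34.1]
eef_rot: [3.141, 0.0, 1.569]
wrist_force: [0.7, 1.2, 1.9]
finger_gap: 23.4
finger_force: 59.3
clock: 36.85
eef_pos: [376.3, 188.9, 137.2]
eef_rot: [3.136, -0.002, 1.569]
wrist_force: [0.7, -0.3, -1.9]
finger_gap: 23.6
finger_force: 59.3
150 ......................................................#.......................................................
161 ......................................................................................#.......................
168 .........................................##.#.................................................................
169 .........................................##...................................................................
170 ........................................#..######.............................................................
171 .........................................##.##.####...........................................................
172 .......................................####.....####..........................................................
173 ...........
[... 1921 characters left out ...]
..................
190 ...........................................##.................................................................
191 ...........................................##.................................................................
192 ..........................................##..................................................................
193 ...........................................#..................................................................
199 .........................................................................................#....................
[338.59093652  37.42332539 128.10247881] [249.4 128.2] [254.8 136. ] [ 1.28659386  0.35769377 -2.2302219 ]
```

```bash
python3 -m creep '[[-1,[0,4,-2.7],0],[-1,[-4.25,25.75,-2.7],-1.36],[-1,[-4.25,25.75,-2.7],-1.36],[-1,[-4.25,25.75,-2.7],-1.36],[-1,[-4.25,25.75,-2.7],-1.36],[-1,[-4.25,25.75,-2.7],-1.36],[-1,[-4.25,25.75,-2.7],-1.36],[-1,[-4.25,25.75,-2.7],-1.36],[-1,[-4.25,25.75,-2.7],-1.36],[-1,[-4.25,25.75,-2.7],-1.36],[-1,[-4.25,25.75,-2.7],-1.36]]'
cat > w.py <<'E'
from h import *
import pickle
P=pickle.load(open('w2.pkl','rb'));Q=manip.camera_params('wrist');pickle.dump(Q,open('w19.pkl','wb'))
im=manip.camera('wrist')[:,:,::-1];cv2.imwrite('pics/w19.png',im)
src=np.float32([(30,180),(170,195),(30,300),(165,300)])
dst=np.float32([proj('w',onz('w',u,6,P),Q) for u in src]);print(dst[0]-src[0])
M=cv2.getPerspectiveTransform(src,dst);b=cv2.warpPerspective(cv2.imread('pics/w2.png'),M,(560,420))
m=(abs(im.astype(int)-b).sum(2)>40)
for y in range(190,306,2): print(y,''.join('.#'[int(v)] for v in m[y,0:150]))
E
python3 w.py
```

```text
clock: 38.05
eef_pos: [632.3, 145.8, 161.3]
eef_rot: [3.141, -0.0, 1.688]
wrist_force: [0.2, 0.0, -0.8]
finger_gap: 23.5
finger_force: 59.3
[-1.1000004  0.8999939]
190 ..............#........................##.....#................#.#....#..............................#.....##.#...#....#.......#....#...#.............
192 ..............#..............#........#.#....#...........#.................................#...........#............#...##.#...#..........###.#......#
194 ..............#..............#.#.......#................................#.........#...........#........#.............................##.#............#
196 ..........#...................#.........................#....#..#.................................#.........#................#.....................#.#
198 ..............................#...............#..................................................................#.....................#.#...#...##...
200 ..............................#......#....#........#..#..#...............#.................#..............................................#...........
202 ..
[... 7353 characters left out ...]
####...######.##.####.......................#.....#..#..........................
298 ..................................#......................##..###.#.#.....####.##.#...#...###.#..#..#...###...#...............#.................#......
300 .#................................................#........#.#.....#........#.#.#.#......##.##.......#.......#...#....#.................#..#..........
302 ..................................#...#.....#..##...##...#.#..#..##.##.#.##.###.###..#.####.....#.......#...............#.......#.....................
304 ..................................#.......#.....##..#.####.#..##...##.#######.####.#.##...#..##..#....#....#....#.............#.##..#......#......#...
```

The ring moved ~9 mm inward; eye centre is now at mask ≈(35,228), ~8 mm inside the limit (limit ≈ px 25). Lay the pick down.

```bash
python3 -c "
from h import *
import pickle
Q=pickle.load(open('w19.pkl','rb'))
for u in ((38,210),(14,228),(57,231),(30,243),(35,228),(104,257),(71,283)): print(u,onz('w',u,8,Q),onz('w',u,21,Q))
for X in ((399,90,20),(403,90,20),(403,90,5)): print(X,proj('w',X,Q))
"
python3 -m creep '[[-1,[2,0.3,4],0],[-1,[4.3,0.3,8],0],[-1,[4.3,0.3,11],0],[-1,[4.3,0.3,13],0],[-1,[4.3,0.3,13.8],0],[-1,[4.3,0.3,14.1],0],[-1,[4.3,0.3,14.1],0],[-1,[4.3,0.3,14.1],0]]'
```

```text
(38, 210) [406.4 103.4   8. ] [415.2 108.5  21. ]
(14, 228) [382.7  82.8   8. ] [392.5  88.7  21. ]
(57, 231) [422.7  84.5   8. ] [430.9  90.3  21. ]
(30, 243) [396.4  69.2   8. ] [405.7  75.6  21. ]
(35, 228) [402.3  85.1   8. ] [411.3  90.9  21. ]
(104, 257) [466.1  62.9   8. ] [472.5  69.6  21. ]
(71, 283) [433.2  30.9   8. ] [440.9  38.9  21. ]
(399, 90, 20) [ 22.  227.1]
(403, 90, 20) [ 26.5 227.5]
(403, 90, 5) [ 37.5 222.2]
clock: 38.9
eef_pos: [631.4, 188.5, 21.3]
eef_rot: [3.14, -0.0, 1.687]
wrist_force: [0.4, 0.3, -1.7]
finger_gap: 23.8
finger_force: 59.3
```

```bash
python3 -m creep '[[-1,[0,0,0.2],0],[-1,[0,0,0.2],0],[-0.2,[0,0,0.2],0],[-0.1,[0,0,0.2],0],[0,[0,0,0.2],0],[0,[0,0,0.2],0],[0,[0,0,-3],0],[0,[0,0,-8],0],[0,[0,0,-13],0],[0,[0,0,-15],0],[0,[0,0,-15],0],[0,[-4.2,0,-15],0]]'; python3 -m creep '[[0,[0,0,0],0],[0,[0,0,0],0],[0,[0,0,0],0],[0,[0,0,0],0]]'
python3 w.py | head -45 | tail -32
python3 - <<'E'
from h import *
import pickle
Q=pickle.load(open('w19.pkl','rb'))
a=cv2.imread('pics/w19.png').astype(int)
# pick: dark handle visible, compare colour along expected handle/shank
m=(a.sum(2)<200).astype(np.uint8);m[310:]=0;m[:, :240]=0;m[:,340:]=0
n,l,st,c=cv2.connectedComponentsWithStats(m)
for i in np.argsort(-st[1:,4])[:4]+1: print(st[i],c[i].round(1),onz('w',c[i],18,Q))
s=manip.read_state();print(s['clock'],s['eef_pos'],s['finger_gap'])
E
```

```text
clock: 40.1
eef_pos: [634.9, 149.7, 169.3]
eef_rot: [-3.141, -0.001, 1.692]
wrist_force: [1.8, -1.0, -1.0]
finger_gap: 46.9
finger_force: 0.0
clock: 40.5
eef_pos: [635.4, 147.5, 169.4]
eef_rot: [-3.141, -0.0, 1.688]
wrist_force: [-0.0, -0.1, 0.9]
finger_gap: 46.9
finger_force: 0.0
214 ###.............................##......#######.......................................................................................................
216 ###...........................####....#..#.######.....................................................................................................
218 ###........................############.#.....######..................................................................................................
220 ###.....................############......#.....######................................................................................................
222 ###...................##########............#.......####..............................................................................................
224 ###...................#######..........
[... 3816 characters left out ...]
...............
274 ###....................................................................###............................................................................
276 ###...................................................................#.##............................................................................
[ 273   98   28  105 2514] [286.1 145.4] [630.6 191.6  18. ]
[329 244  11  66 438] [334.4 273.7] [691.9  74.3  18. ]
[240 244   3  38  92] [240.8 262. ] [600.5  75.9  18. ]
[294 185   2   2   2] [294.5 185.5] [642.4 156.8  18. ]
40.55 [635.45150748 147.49087045 169.5504039 ] 46.90508557333892Exception ignored on flushing sys.stdout:
BrokenPipeError: [Errno 32] Broken pipe
```

```bash
python3 -c "
from cell import manip
print(manip.sign_off())"
```

```text
the job is handed in; nothing more can be done
None
```

I handed the job in at about 40.6 s; `sign_off` gave no verdict. By my last camera checks the ring rests in the tray, its eye propped on the left wall with its centre about 8 mm inside the limit (measured to about 3 mm), and the pick lies flat on the bench, clear of the tray; I did not re-measure the other bench items, but none of my moves was planned to touch them.

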